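# Unstack a weldment's parts onto their kit pads

### The job

The four parts of a weldment lie piled on the bench: lay them out on the four black kit pads, each part flat and centred on the pad whose yellow silhouette has its shape, with the steel strap and the red block also turned to match their silhouettes. Work from the top of the pile down, one part at a time, setting each on its pad before you take the next, and leave alone what is already placed as well as the paste tin and the tape measure standing by.

Things in the scene. Friction and masses are not known exactly. Their poses are not given: they have to be found in the camera images.
- nut_center (a point): top of the pile: grey steel hexagon nut, 24 mm across flats, 27 mm across corners, 12 mm high, lying flat on the bush; point at its centre, 6 mm above its underside; z up, x runs square to one pair of flats (y through two corners)
- bush_center (a point): third from below: round brass bush (thick ring) standing on the red block, outside 36 mm, bore 16 mm, 20 mm high; point at its centre, 10 mm above its underside; z is its axis, up
- block_center (a point): second from below: square red block 44 x 44 mm, 22 mm high, with four small holes, lying on the strap; point at its centre, 11 mm above its underside; x and y square to its sides, z up; any quarter turn counts as matching its silhouette
- strap_center (a point): bottom of the pile, on the bench: dark steel strap 110 x 50 mm, 18 mm high, about 0.75 kg, a hole near each end; point at its centre, 9 mm above its underside; x along its 110 mm length, y across its 50 mm width, z up; either way round matches its silhouette
- pad_nut_top (a point): fixed black rubber kit pad, 86 x 86 mm and 5 mm thick, with a yellow hexagon 36 mm across corners painted flush in its middle; this point is the middle of its top face, z up; the nut belongs here, turned any way
- pad_bush_top (a point): fixed black rubber kit pad, 86 x 86 mm and 5 mm thick, with a yellow ring of 44 mm with a black middle of 16 mm painted flush in its middle; this point is the middle of its top face, z up; the bush belongs here
- pad_block_top (a point): fixed black rubber kit pad, 92 x 92 mm and 5 mm thick, with a yellow square of 52 mm painted flush in its middle; this point is the middle of its top face, x and y square to the silhouette's sides, z up; the block belongs here
- pad_strap_top (a point): fixed black rubber kit pad, 150 x 90 mm and 5 mm thick, with a yellow rectangle of 118 x 58 mm painted flush in its middle; this point is the middle of its top face, x along the silhouette's length, y across it, z up; the strap belongs here
- paste_tin: bystander, do not move: upright white and blue tin, 70 mm across, 53 mm high; origin at the centre of its underside
- tape_measure: bystander, do not move: upright yellow tape measure, 36 x 81 mm, 70 mm high; origin at the centre of its underside
Things that resemble listed ones, but are neither listed nor needed, are in the scene too. Leave any green or purple look-alike of the part that bears strap_center alone.

How it is judged (in metres and radians):
On the way, in this order (a step that is already met when the one before it is completed fails the run):
1. the nut lies on its own pad, let go (horizontal distance between nut_center and pad_nut_top below 0.012 m and z of nut_center in the frame of pad_nut_top between 0.003 and 0.009 m and angle between nut_center's own z axis and vertical below 0.12 rad and linear speed of nut below 0.03 m/s and angular speed of nut below 0.3 rad/s and contact force between the fingers and nut below 0.1 N), for 0.2 s.
2. the brass bush lies on its own pad, let go (horizontal distance between bush_center and pad_bush_top below 0.012 m and z of bush_center in the frame of pad_bush_top between 0.007 and 0.013 m and angle between bush_center's own z axis and vertical below 0.12 rad and linear speed of bush below 0.03 m/s and angular speed of bush below 0.3 rad/s and contact force between the fingers and bush below 0.1 N), for 0.2 s.
3. the red block lies on its own pad, let go (horizontal distance between block_center and pad_block_top below 0.012 m and z of block_center in the frame of pad_block_top between 0.008 and 0.014 m and angle between block_center's own z axis and vertical below 0.12 rad and (angle between the x axis of block_center and the x axis of pad_block_top, either way round below 0.2 rad or angle between the x axis of block_center and the y axis of pad_block_top, either way round below 0.2 rad) and linear speed of block below 0.03 m/s and angular speed of block below 0.3 rad/s and contact force between the fingers and block below 0.1 N), for 0.2 s.
4. the steel strap lies on its own pad, let go (horizontal distance between strap_center and pad_strap_top below 0.012 m and z of strap_center in the frame of pad_strap_top between 0.006 and 0.012 m and angle between strap_center's own z axis and vertical below 0.12 rad and angle between the x axis of strap_center and the x axis of pad_strap_top, either way round below 0.2 rad and linear speed of strap below 0.03 m/s and angular speed of strap below 0.3 rad/s and contact force between the fingers and strap below 0.1 N), for 0.2 s.
At the end, for the whole second after the job is handed in: Each of the four parts lies flat, released and at rest on the pad with its own silhouette, its centre within 12 mm of the pad's; the strap's length lies within 0.2 rad of its silhouette's, and the block's sides within 0.2 rad of its silhouette's (any quarter turn) (all of step 1 and all of step 2 and all of step 3 and all of step 4); the robot touches nothing.
It fails at once if the brass bush is carried off before all that lay above it is on its pads, or something already placed is pushed away meanwhile (distance of bush_center from where it was at the start of the episode above 0.05 m and (horizontal distance between nut_center and pad_nut_top above 0.02 m or z of nut_center in the frame of pad_nut_top above 0.018 m)).
It fails at once if the red block is carried off before all that lay above it is on its pads, or something already placed is pushed away meanwhile (distance of block_center from where it was at the start of the episode above 0.05 m and ((horizontal distance between nut_center and pad_nut_top above 0.02 m or z of nut_center in the frame of pad_nut_top above 0.018 m) or (horizontal distance between bush_center and pad_bush_top above 0.02 m or z of bush_center in the frame of pad_bush_top above 0.022 m))).
It fails at once if the steel strap is carried off before all that lay above it is on its pads, or something already placed is pushed away meanwhile (distance of strap_center from where it was at the start of the episode above 0.05 m and ((horizontal distance between nut_center and pad_nut_top above 0.02 m or z of nut_center in the frame of pad_nut_top above 0.018 m) or (horizontal distance between bush_center and pad_bush_top above 0.02 m or z of bush_center in the frame of pad_bush_top above 0.022 m) or (horizontal distance between block_center and pad_block_top above 0.02 m or z of block_center in the frame of pad_block_top above 0.023 m))).
It fails at once if the paste tin is shifted or knocked over (distance of paste_tin from where it was at the start of the episode above 0.03 m or angle between paste_tin's own z axis and vertical above 0.5 rad).
It fails at once if the tape measure is shifted or knocked over (distance of tape_measure from where it was at the start of the episode above 0.03 m or angle between tape_measure's own z axis and vertical above 0.5 rad).
It also fails if it takes over 106 s, if anything falls off the work surface, if the arm or the gripper's body presses on something with over 40 N, if the wrist force passes 120 N, or if a joint passes its speed limit or range.

### The arm

A 6-joint arm with a two-finger parallel gripper is mounted at the origin on the work surface; the furniture and walls round the work are solid. World frame = base frame: x ahead of the robot, y to its left, z up, the work surface at z = 0. Lengths are in mm, angles in rad, forces in N, time in s.
With the tool pointing down it reaches from about 400 to 925 mm from the base axis. Payload 12.5 kg.
Tool frame: the origin (TCP) lies at the centre of the arm's flange, where the gripper is bolted on; the fingertips stand 190 mm ahead of it and the grasp point (between the pads) lies 171 mm ahead of it; z points along the fingers, y is the line along which they close (so a half turn about z gives the same grasp; the last joint's range is limited). The gripper opens to 95 mm and grips with 3 to 60 N. Pads are 20 mm wide; open, the fingers measure 119 mm over their backs; the gripper's body (75 mm by 180 mm) begins 59 mm behind the grasp point.
Start: joints at [1.178, 0.491, 1.559, -0, 1.092, -0.106], TCP at [176.779, 599.478, 404.761] pointing down, gripper open.
Joint ranges: [-3.1, 3.1], [-0.84, 2.19], [0.05, 2.79], [-1.13, 4.28], [0.06, 2.93], [-2.69, 2.69]. Speed limits (rad/s): [2.22, 2.22, 2.79, 3.14, 3.14, 3.14].

### API

Orientations are given as [roll, pitch, yaw] about the fixed x, y, z axes, in that order (R = Rz(yaw) Ry(pitch) Rx(roll)).
In Python, from cell import env, read_camera, search_frame, cut_out gives the robot as it stands. The module is installed in compiled form; this text tells all that it offers.
- The arm moves only by the tool move_arm, never from a script. Its argument "commands" is a list of rows, each a list of 3 entries, a list of its own where there are three numbers: the shift along the world's x, y, z normalised to -1 to 1, where 1 is 0.03 m, then the turn about the world's z normalised to -1 to 1, where 1 is 0.08 rad, then the opening, from -1 (shut) to 1 (fully open), so that 0 is half open. A call has 1 to 20 rows; each row shifts and turns the commanded pose from where the row before left it; what a row does not reach is not made up. A row lasts 1/12 s, in which the tool goes at most 41.7 mm and 7.16 degrees, less where a joint would pass 70% of its speed; a pose out of reach is approached as far as the arm can. A call with a number of a shift or a turn outside -1 to 1 is refused whole. A call with a gripper value outside its range is refused whole. The fingers move at their own pace and stop on an object; the grip force is fixed at half the most. Time passes only in rows, so rows that do not move let the fingers close. It gives the time, the measured TCP pose, the force, the opening and the grip force at its end, in the units of the state.
- env.state(): the state, without advancing time (a new reading comes with each control period).
- read_camera(name): name is "scene" or "top" or "wrist"; returns a dict with "image" (480x640x3 uint8, red, green, blue), "fx", "fy", "cx", "cy" (pixels), "rvec" (rotation vector, rad) and "tvec" (3), from world to camera coordinates, as OpenCV has them. Camera axes: x right, y down, z forward; pixel columns grow to the right and rows downward; lengths in mm; the calibration is good to about 2 mm. A picture is of the moment at which its call begins. There is no depth.
- env.job_done(): hands the job in; it is judged then, once.
Trained networks look in a picture, given as the dict that the camera call returned (one of the last four; its "shot" number tells which), for a name from the list of things; names that differ only in an ending like _2 or _b are one class to them, and where a whole thing is asked for, a point or a joint stands for the part that bears it (a point fixed in the world has none). Each returns a list of dicts, best first, with "confidence" (0 to 1); they miss things now and then, are a little off and sometimes report something else, mostly with a low value. They report only what shows in the picture. A call takes as long as a camera call. They do not tell look-alikes from the thing itself.
- search_frame(thing, picture): "at" ([column, row] in pixels, amid what is visible of it).
- cut_out(thing, picture): "region" (480x640 bool, what is visible of it) and "at" ([column, row] in pixels, amid what is visible of it).
The state is a dict: "t": time; "joints": joint angles; "qvel": joint speeds; "tau": joint torques, N m; "eef_pos": TCP position; "tcp_rot": TCP orientation; "ft_force": force on the tool from outside, world axes, zero at the start; "moment": the same for the moment, N m; "opening": opening from 0.0 (shut) to 1.0 (fully open); "grip_force": force on a finger pad.
Only numpy, scipy, OpenCV 4.12 (cv2) and the standard library are available. Lean on these libraries where they do the work, as an engineer would, in place of code of your own. Each camera call takes 0.05 s, during which the arm holds its last target. There are 200 camera calls.

## Working session

There is one attempt and no reset: what is moved stays moved. The work goes in short steps, Python scripts to look and compute and a tool call to move; the robot and the scene stay as the last step left them, time stands still between calls to the robot, and variables do not carry over. Pictures are saved under pics/ and viewed, at most 14 in all, crops included, and the job is handed in when it is done.

Besides the shell and the picture viewer there is one more tool, called after "Call:" as name([rows], argument=value, ...), one row to a line, values as JSON. move_arm: Moves the arm, as the interface text tells. Its arguments: {"type":"object","properties":{"commands":{"type":"array","items":{"type":"array"}}},"required":["commands"]}

```bash
mkdir -p pics; cat > h.py <<'E'
import numpy as np,cv2
from cell import env,read_camera,search_frame,cut_out
def save(p,n): cv2.imwrite('pics/'+n+'.png',cv2.cvtColor(p['image'],cv2.COLOR_RGB2BGR))
def pix2w(p,uv,z):
    R=cv2.Rodrigues(np.array(p['rvec'],float))[0];t=np.array(p['tvec'],float).ravel()
    uv=np.atleast_2d(np.array(uv,float))
    d=np.c_[(uv[:,0]-p['cx'])/p['fx'],(uv[:,1]-p['cy'])/p['fy'],np.ones(len(uv))]@R
    c=-R.T@t
    return c+d*((z-c[2])/d[:,2])[:,None]
def w2pix(p,X):
    K=np.array([[p['fx'],0,p['cx']],[0,p['fy'],p['cy']],[0,0,1.]])
    return cv2.projectPoints(np.atleast_2d(np.array(X,float)),np.array(p['rvec'],float),np.array(p['tvec'],float),K,None)[0][:,0]
def cam(p):
    R=cv2.Rodrigues(np.array(p['rvec'],float))[0]; return -R.T@np.array(p['tvec'],float).ravel()
E
python3 - <<'E'
from h import *
print(env.state())
Z=dict(nut_center=66,bush_center=50,block_center=29,strap_center=9,pad_nut_top=5,pad_bush_top=5,pad_block_top=5,pad_strap_top=5,paste_tin=26,tape_measure=35)
for n in ['top','scene']:
    p=read_camera(n);save(p,n);print(n,cam(p))
    for k,z in Z.items():
        for r in search_frame(k,p)[:3]: print(k,np.round(r['at']),round(r['confidence'],2),pix2w(p,r['at'],z)[0].round())
E
```

```text
{'t': 0.0, 'joints': array([ 1.17842669e+00,  4.91548917e-01,  1.55947502e+00,  1.55675191e-05,
        1.09169201e+00, -1.05616476e-01]), 'qvel': array([ 0.00127945,  0.00035316,  0.00134319, -0.00031754, -0.0010063 ,
        0.00089387]), 'tau': array([ 1.82728993e-03, -6.12648010e+01, -2.58179176e+01,  6.93833898e-02,
        4.82627889e-02, -1.06901564e-04]), 'eef_pos': array([176.74538497, 599.44405686, 404.15943513]), 'tcp_rot': array([-3.14047707e+00, -1.32147961e-04,  2.85483223e+00]), 'ft_force': array([-0.35078559, -0.24228765, -0.34870131]), 'moment': array([0.00507256, 0.02087827, 0.03397882]), 'grip_force': 0.0, 'opening': 0.9986070597635696}
top [ 163.50720475   14.69742081 1431.04789442]
nut_center [330. 210.] 0.41 [520.  -4.  66.]
bush_center [252. 239.] 0.71 [438. 221.  50.]
block_center [457. 192.] 0.27 [ 581. -384.   29.]
strap_center [332. 223.] 0.91 [493. -11.   9.]
strap_center [202. 274.] 0.8 [345. 373.   9.]
strap_center [242. 309.] 0.73 [242. 253.   9.]
pad_nut_top [266. 176.] 0.66 [646. 191.   5.]
pad_bush_top [252. 241.] 0.92 [442. 227.   5.]
pad_bush_top [
[... 249 characters left out ...]
6. 191.] 0.65 [ 583. -379.   35.]
scene [-324.30770979 -563.66556288  786.10636136]
bush_center [333. 241.] 0.69 [499. -27.  50.]
block_center [334. 245.] 0.73 [512. -24.  29.]
strap_center [166. 234.] 0.94 [338. 375.   9.]
strap_center [329. 254.] 0.84 [496. -18.   9.]
strap_center [356. 211.] 0.78 [690.  22.   9.]
pad_nut_top [294. 202.] 0.57 [643. 195.   5.]
pad_nut_top [240. 239.] 0.54 [430. 206.   5.]
pad_bush_top [240. 236.] 0.67 [438. 214.   5.]
pad_bush_top [497. 286.] 0.5 [ 609. -386.    5.]
pad_block_top [431. 249.] 0.73 [ 652. -211.    5.]
pad_strap_top [398. 312.] 0.93 [ 417. -244.    5.]
paste_tin [220. 184.] 0.76 [578. 408.  26.]
tape_measure [497. 286.] 0.7 [ 573. -394.   35.]
```

```bash
python3 - <<'E'
import cv2
a=cv2.imread('pics/top.png')[150:350,170:480]; b=cv2.imread('pics/scene.png')[160:360,140:530]
cv2.imwrite('pics/a.png',cv2.resize(a,None,fx=2.5,fy=2.5,interpolation=cv2.INTER_CUBIC)); cv2.imwrite('pics/b.png',cv2.resize(b,None,fx=2,fy=2,interpolation=cv2.INTER_CUBIC))
E
```

```text
(no output)
```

View pics/a.png

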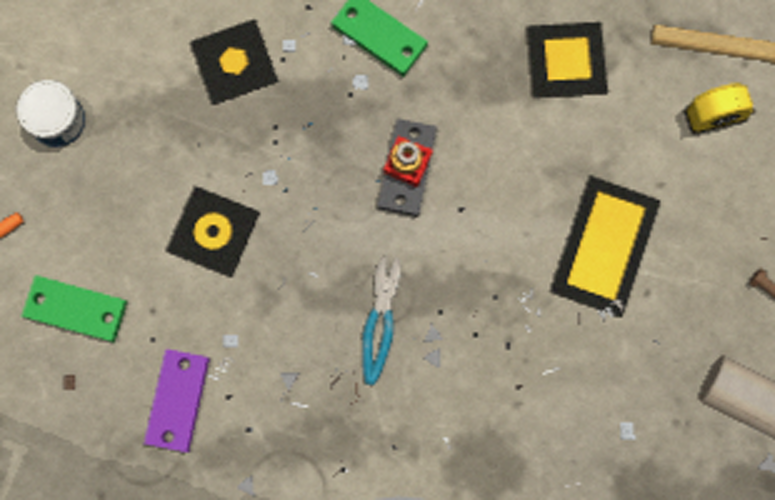

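View pics/b.png

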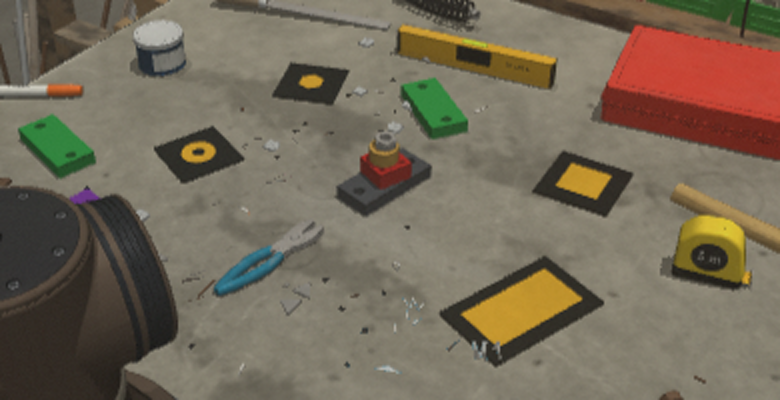

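The top view shows the four pads: nut at about (265,174), bush at (255,242), block at (397,174) and strap at (412,247). It also shows the pile at about (333,213) on the dark strap, with the pliers, the green and purple look-alikes, the tin and the tape standing clear of it. The scene view agrees.

```bash
cat >> h.py <<'E'
def yellow(p,guess,z=5,r=70):
    hsv=cv2.cvtColor(p['image'],cv2.COLOR_RGB2HSV)
    m=((hsv[...,0]>15)&(hsv[...,0]<35)&(hsv[...,1]>150)&(hsv[...,2]>100))
    v,u=np.nonzero(m); X=pix2w(p,np.c_[u,v],z)[:,:2]
    X=X[np.hypot(*(X-guess).T)<r]
    if len(X)<5: return None
    (c,s,a)=cv2.minAreaRect(X.astype(np.float32))
    return X.mean(0).round(1),np.round(c,1),np.round(s,1),round(a,1)
G=dict(nut=(646,193),bush=(440,222),block=(652,-211),strap=(420,-246))
E
python3 - <<'E'
from h import *
for n in ['top','scene']:
    p=read_camera(n)
    for k,g in G.items(): print(n,k,yellow(p,g))
    for k,z in dict(nut_center=72,bush_center=60,block_center=40,strap_center=18).items():
        for r in cut_out(k,p):
            v,u=np.nonzero(r['region']);X=pix2w(p,np.c_[u,v],z)[:,:2]
            c,s,a=cv2.minAreaRect(X.astype(np.float32))
            print(k,round(r['confidence'],2),len(u),X.mean(0).round(),np.round(c),np.round(s),round(a))
E
```

```text
top nut (array([651.1, 198.9]), array([650.6, 197.7]), array([33.9, 32.1]), 89.6)
top bush (array([438.9, 219.8]), array([438.3, 219.8]), array([43. , 43.9]), 45.8)
top block (array([ 650.4, -210.3]), array([ 650.8, -210.4]), array([55. , 51.3]), 89.6)
top strap (array([ 417.8, -247.1]), array([ 418.4, -247.1]), array([ 60.6, 119.1]), 69.3)
nut_center 0.51 39 [516. -10.] [515.  -9.] [17. 18.] 90
bush_center 0.59 58 [506.  -5.] [507.  -5.] [35. 21.] 57
strap_center 0.88 735 [240. 255.] [240. 255.] [ 56. 114.] 78
strap_center 0.81 620 [679.  21.] [679.  21.] [113.  55.] 54
strap_center 0.66 734 [345. 377.] [346. 377.] [118.  56.] 72
strap_center 0.53 340 [505.  -9.] [512. -11.] [ 51. 113.] 78
scene nut (array([650.4, 195.9]), array([651.3, 196.4]), array([32.8, 31.1]), 20.7)
scene bush (array([438.7, 217.1]), array([437.5, 216.3]), array([42.7, 42.5]), 33.1)
scene block (array([ 649.4, -212.4]), array([ 650., -212.]), array([53.7, 52.7]), 3.3)
scene strap (array([ 416.8, -249. ]), array([ 417.9, -248.9]), array([ 60. , 119.2]), 69.4)
bush_center 0.41 147 [497. -25.] [497. -23.] [45. 39.] 21
block_center 0.56 274 [493. -29.] [491. -28.] [58. 63.] 24
block_center 0.35 2292 [ 380. -265.] [ 382. -265.] [ 89. 146.] 69
strap_center 0.91 592 [668.   8.] [670.  10.] [132.  57.] 53
strap_center 0.8 711 [337. 365.] [339. 366.] [139.  59.] 74
strap_center 0.41 66 [283. 256.] [283. 256.] [23. 25.] 77
```

Call:
move_arm([
  [[0.55,-1,0],0,1],
  [[0.55,-1,0],0,1],
  [[0.55,-1,0],0,1],
  [[0.55,-1,0],0,1],
  [[0.55,-1,0],0,1],
  [[0.55,-1,0],0,1],
  [[0.55,-1,0],0,1],
  [[0.55,-1,0],0,1],
  [[0.55,-1,0],0,1],
  [[0.55,-1,0],0,1],
  [[0.55,-1,0],0,1],
  [[0.55,-1,0],0,1],
  [[0.55,-1,0],0,1],
  [[0.55,-1,0],0,1],
  [[0.55,-1,0],0,1],
  [[0.55,-1,0],0,1],
  [[0.55,-1,0],0,1],
  [[0.55,-1,0],0,1],
  [[0.55,-1,0],0,1],
  [[0.55,-1,0],0,1],
])

```text
t: 3.27
eef_pos: [507.3, -2.3, 404.9]
tcp_rot: [3.141, 0.0, 2.855]
ft_force: [0.2, -0.4, 0.7]
opening: 0.999
grip_force: 0.0
```

```bash
cat >> h.py <<'E'
Z=dict(nut_center=72,bush_center=60,block_center=40,strap_center=18)
def look(name,parts,zs=None):
    p=read_camera('wrist');save(p,name);s=env.state();print(s['eef_pos'].round(1),s['tcp_rot'].round(3),s['ft_force'].round(1),round(s['opening'],3),'cam',cam(p).round())
    for k in parts:
        for r in cut_out(k,p)[:2]:
            v,u=np.nonzero(r['region']);X=pix2w(p,np.c_[u,v],(zs or Z)[k])[:,:2]
            if len(X)<5: continue
            c,sz,a=cv2.minAreaRect(X.astype(np.float32))
            print(k,round(r['confidence'],2),len(u),'px',np.round(r['at']),'mean',X.mean(0).round(1),'rect',np.round(c,1),np.round(sz,1),round(a,1))
    return p
E
python3 -c "
from h import *
look('w1',Z)"
```

```text
[509.9  -6.  404.9] [-3.141e+00  3.000e-03  2.853e+00] [ 1.3 -3.3 -0.5] 0.997 cam [444.  17. 386.]
nut_center 0.64 399 px [303. 242.] mean [514.9 -13.1] rect [515.1 -13.4] [23.2 24.8] 73.6
bush_center 0.75 586 px [313. 222.] mean [509.8  -8.5] rect [511.   -8.9] [35.7 31.7] 53.8
block_center 0.93 763 px [297. 217.] mean [508.  -15.2] rect [513.8 -13.7] [43.9 47.5] 66.7
strap_center 0.95 2562 px [378. 344.] mean [683.9  21.1] rect [684.5  17.5] [120.1  42.7] 73.7
strap_center 0.56 2456 px [305. 201.] mean [505.  -13.1] rect [511.9 -14.5] [ 53.1 112. ] 77.7
```

View pics/w1.png

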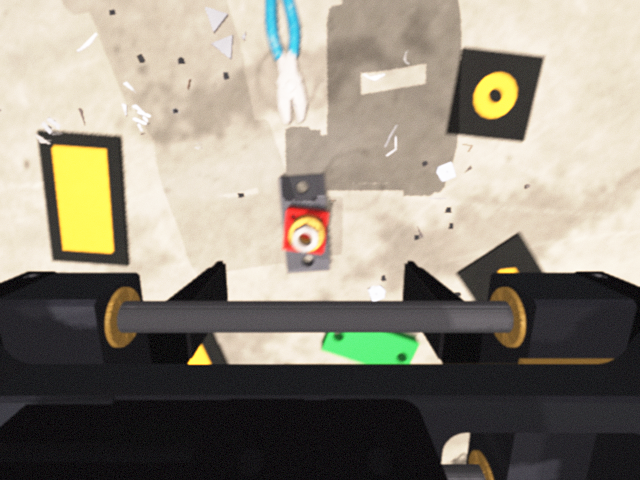

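The wrist view shows the pile with the nut at about (303,237) and the strap running up the picture. I'll zoom in for the nut's orientation.

```bash
python3 - <<'E'
import cv2
a=cv2.imread('pics/w1.png')[165:280,260:350]
cv2.imwrite('pics/c.png',cv2.resize(a,None,fx=5,fy=5,interpolation=cv2.INTER_CUBIC))
E
```

```text
(no output)
```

View pics/c.png

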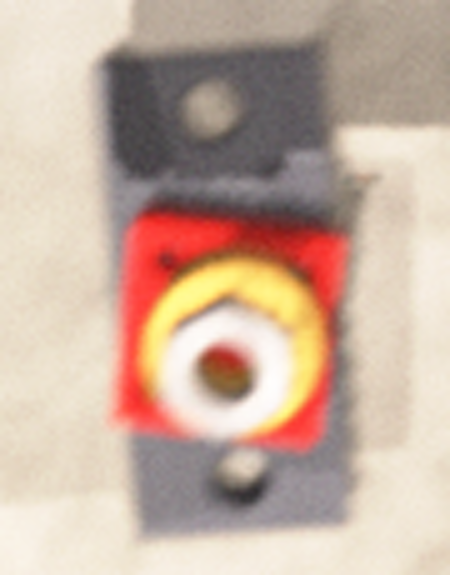

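```bash
python3 - <<'E'
from h import *
p=look('w2',Z)
o=np.array([260,165])
q=lambda L,z:pix2w(p,np.array(L)/5+o,z)[:,:2].round(1)
b=q([(135,215),(348,238),(318,450),(115,420)],40);print(b,np.degrees(np.arctan2(*(b[3]-b[2])[::-1])),np.degrees(np.arctan2(*(b[2]-b[1])[::-1])))
s=q([(108,62),(325,50),(345,525),(140,533)],18);print(s,s.mean(0),np.degrees(np.arctan2(*(s[3]-s[2])[::-1])),np.degrees(np.arctan2(*(s[2]-s[1])[::-1])))
print('nut',q([(230,370),(230,298),(230,435),(158,370),(295,370)],72))
for k,g in G.items(): print(k,yellow(p,g))
E
```

```text
[5.063e+02 2.000e-01 4.048e+02] [ 3.141 -0.     2.855] [ 0.1 -0.1 -0.5] 1.002 cam [443.  18. 386.]
nut_center 0.8 454 px [304. 233.] mean [514.3 -12.9] rect [514.5 -12.6] [25.6 25.7] 10.6
bush_center 0.79 484 px [312. 224.] mean [507.8  -8.9] rect [509.1  -9.7] [34.8 28.3] 67.1
block_center 0.97 839 px [300. 214.] mean [508.5 -14.4] rect [513.7 -13.6] [44.2 47.6] 66.6
strap_center 0.91 2570 px [374. 348.] mean [682.2  20.8] rect [682.5  17.8] [118.9  42.6] 73.6
strap_center 0.83 2368 px [302. 204.] mean [506.7 -12.9] rect [512.7 -14.2] [ 50.2 111.4] 77.7
[[486.2 -24.5]
 [503.3  16.7]
 [545.9  -2.1]
 [527.2 -41.9]] -115.16644937016734 -23.812565776809326
[[455.4 -22.8]
 [466.2  23. ]
 [571.6  -2.4]
 [560.1 -48.5]] [513.325 -12.675] -104.00699600772408 -13.549176985872275
nut [[516.1 -12. ]
 [502.5  -7.9]
 [528.6 -15.8]
 [512.2 -25.3]
 [519.6   0. ]]
nut (array([673.1, 200.1]), array([673.9, 195.3]), array([83.4, 36.4]), 1.3)
bush (array([437.5, 219.2]), array([437.7, 219.4]), array([45.3, 45.5]), 80.5)
block (array([ 642.7, -194.9]), array([ 638.7, -195.3]), array([29.9, 27.4]), 73.6)
strap (array([ 415.6, -248.4]), array([ 417.7, -249.1]), array([ 61.4, 121.1]), 69.5)
```

Call:
move_arm([
  [[0.29,-0.4,-0.8],0,1],
  [[0,0,-1],0,0.2],
  [[0,0,-1],0,0.2],
  [[0,0,-1],0,0.2],
  [[0,0,-0.8],0,0.2],
  [[0,0,-0.46],0,0.2],
  [[0,0,0],0,0.2],
  [[0,0,0],0,0.2],
])

```text
t: 4.43
eef_pos: [515.5, -12.1, 252.9]
tcp_rot: [-3.142, -0.001, 2.855]
ft_force: [0.4, -0.1, -0.2]
opening: 0.611
grip_force: 0.0
```

```bash
python3 -c "
from h import *
look('w3',Z)"
```

```text
[515.7 -12.2 253.6] [3.141e+00 1.000e-03 2.855e+00] [-0.3 -0.1 -0.3] 0.604 cam [452.   7. 234.]
nut_center 0.87 1411 px [313. 276.] mean [512.4 -12.2] rect [511.2 -12.1] [24.5 22.4] 73.7
bush_center 0.92 1794 px [319. 257.] mean [507.4  -9. ] rect [509.6  -9.8] [34.6 31.9] 68.7
bush_center 0.44 1335 px [314. 274.] mean [516.5 -14. ] rect [515.6 -13.5] [26.1 24. ] 73.7
block_center 0.18 4369 px [309. 200.] mean [476.2  -4.9] rect [497.5 -10. ] [45.6 81.7] 77.2
strap_center 0.79 4410 px [311. 201.] mean [479.2  -6.2] rect [502.9 -11.8] [50.2 91. ] 77.7
```

View pics/w3.png

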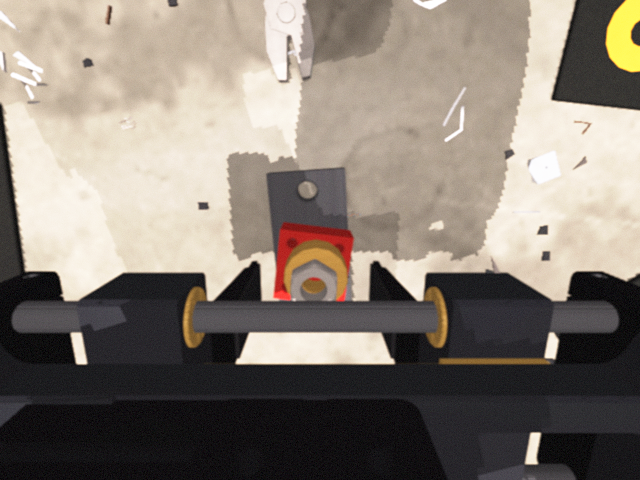

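The nut at (313,282) sits midway between the fingers, with its flats facing them. I'll close and lift.

Call:
move_arm([
  [[0,0,0],0,-1],
  [[0,0,0],0,-1],
  [[0,0,0],0,-1],
  [[0,0,0],0,-1],
  [[0,0,0],0,-1],
  [[0,0,0],0,-1],
  [[0,0,0],0,-1],
  [[0,0,0],0,-1],
  [[0,0,0.3],0,-1],
  [[0,0,0.7],0,-1],
  [[0,0,1],0,-1],
  [[0,0,0],0,-1],
])

```text
t: 5.68
eef_pos: [516.1, -12.5, 317.5]
tcp_rot: [3.141, 0.006, 2.855]
ft_force: [1.0, -0.0, 0.6]
opening: 0.243
grip_force: 30.0
```

Call:
move_arm([
  [[0.565,0.875,0],0,-1],
  [[0.565,0.875,0],0,-1],
  [[0.565,0.875,0],0,-1],
  [[0.565,0.875,0],0,-1],
  [[0.565,0.875,0],0,-1],
  [[0.565,0.875,0],0,-1],
  [[0.565,0.875,0],0,-1],
  [[0.565,0.875,0],0,-1],
  [[0,0,0],0,-1],
  [[0,0,-1],0,-1],
  [[0,0,-1],0,-1],
  [[0,0,-1],0,-1],
  [[0,0,-0.5],0,-1],
  [[0,0,0],0,-1],
  [[0,0,0],0,-1],
])

```text
t: 6.93
eef_pos: [651.1, 197.4, 207.7]
tcp_rot: [-3.141, -0.001, 2.855]
ft_force: [-0.2, -0.7, -0.5]
opening: 0.246
grip_force: 30.0
```

```bash
python3 -c "
from h import *
p=look('w4',['nut_center'],dict(nut_center=20)); print(yellow(p,G['nut']),yellow(read_camera('top'),G['nut']))"
```

```text
[651.3 197.4 208.9] [3.141e+00 1.000e-03 2.855e+00] [-0.9  0.5 -0.8] 0.244 cam [587. 216. 189.]
nut_center 0.8 1382 px [317. 276.] mean [650.2 197.2] rect [649.2 197.4] [24.7 23.9] 73.7
(array([658.8, 194.8]), array([668.3, 194.9]), array([69.8, 69.7]), 65.5) None
```

View pics/w4.png

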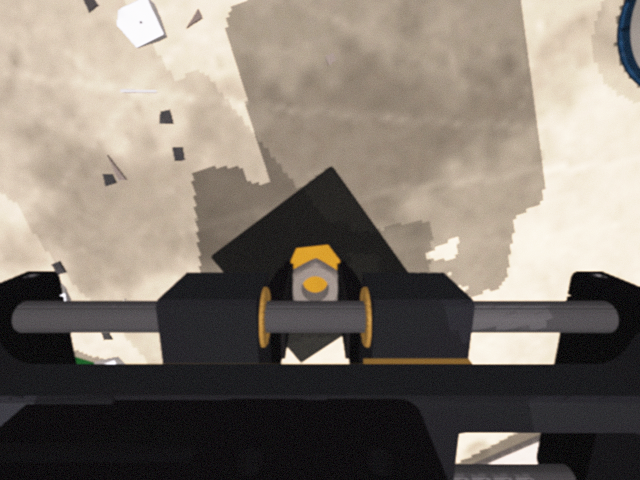

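The nut at (317,285) hangs centred over the yellow hexagon. I'll lower it and release.

Call:
move_arm([
  [[0,0,-0.2],0,-1],
  [[0,0,-0.12],0,-1],
  [[0,0,0],0,-1],
  [[0,0,0],0,0],
  [[0,0,0],0,0],
  [[0,0,0],0,0],
  [[0,0,0],0,0],
  [[0,0,0],0,0],
  [[0,0,0.3],0,0],
  [[0,0,0.7],0,0],
  [[0,0,1],0,0],
  [[0,0,1],0,0],
  [[0,0,1],0,0],
  [[-0.5,0,0.8],0,1],
  [[-0.5,0,0],0,1],
  [[-0.5,0,0],0,1],
  [[-0.5,0,0],0,1],
  [[0,0,0],0,1],
  [[0,0,0],0,1],
])

```text
t: 8.67
eef_pos: [591.0, 197.6, 343.3]
tcp_rot: [3.141, 0.001, 2.855]
ft_force: [0.0, 0.2, 0.3]
opening: 0.863
grip_force: 0.0
```

```bash
python3 -c "
from h import *
p=look('w5',['nut_center'],dict(nut_center=17)); print(yellow(p,G['nut']),w2pix(p,[651,197.5,5]))"
```

```text
[591.5 197.5 343.1] [3.141e+00 1.000e-03 2.855e+00] [0.2 0.5 0.5] 0.902 cam [527. 216. 324.]
nut_center 0.76 427 px [336. 279.] mean [649.2 197.6] rect [649.4 197.6] [22.5 27.1] 73.9
nut_center 0.66 8934 px [561. 142.] mean [579.4 423.5] rect [583.1 421.4] [106.3  80.7] 89.3
(array([644.9, 198.2]), array([646.1, 198.3]), array([36.8, 25. ]), 77.5) [[331.24556344 280.17690737]]
```

View pics/w5.png

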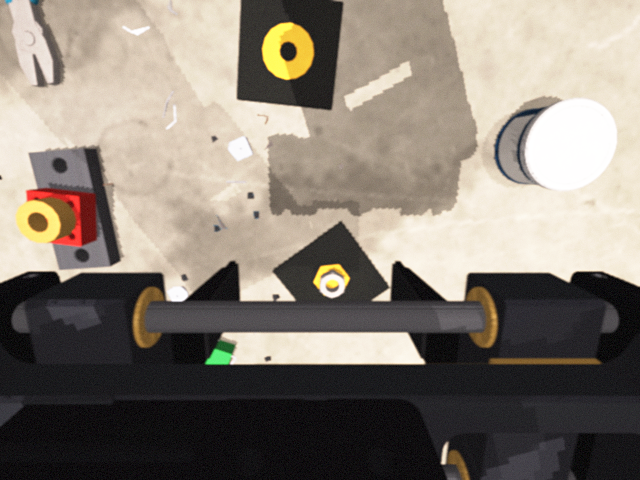

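The nut at (333,283) lies flat amid the yellow hexagon, well within tolerance. On to the bush.

Call:
move_arm([
  [[-0.4,-0.965,0],0,1],
  [[-0.4,-0.965,0],0,1],
  [[-0.4,-0.965,0],0,1],
  [[-0.4,-0.965,0],0,1],
  [[-0.4,-0.965,0],0,1],
  [[-0.4,-0.965,0],0,1],
  [[-0.4,-0.965,0],0,1],
  [[0,0,0],0,1],
  [[0,0,0],0,1],
  [[0,0,0],0,1],
])

```text
t: 9.6
eef_pos: [507.8, -5.3, 342.5]
tcp_rot: [3.141, 0.001, 2.854]
ft_force: [-0.1, 0.0, 0.9]
opening: 0.996
grip_force: 0.0
```

```bash
python3 - <<'E'
from h import *
p=look('w6',['bush_center','block_center','strap_center'])
c=p['image'][170:310,240:380];cv2.imwrite('pics/d.png',cv2.cvtColor(cv2.resize(c,None,fx=4,fy=4,interpolation=cv2.INTER_CUBIC),cv2.COLOR_RGB2BGR))
E
```

```text
[507.8  -4.8 342.3] [3.141 0.    2.855] [-0.3  0.1  0.5] 0.999 cam [444.  14. 323.]
bush_center 0.78 1405 px [314. 253.] mean [513.1 -11.2] rect [513.2 -11.3] [36.5 36.7] 28.9
block_center 0.81 1217 px [302. 224.] mean [507.6 -13.7] rect [513.6 -13.3] [44.1 48.1] 66.7
strap_center 0.84 3375 px [306. 207.] mean [504.3 -12.4] rect [512.5 -14.1] [ 50.2 111.4] 77.7
strap_center 0.69 1711 px [367. 354.] mean [648.7   9.6] rect [649.3  24. ] [103.2  36.1] 70.9
```

View pics/d.png

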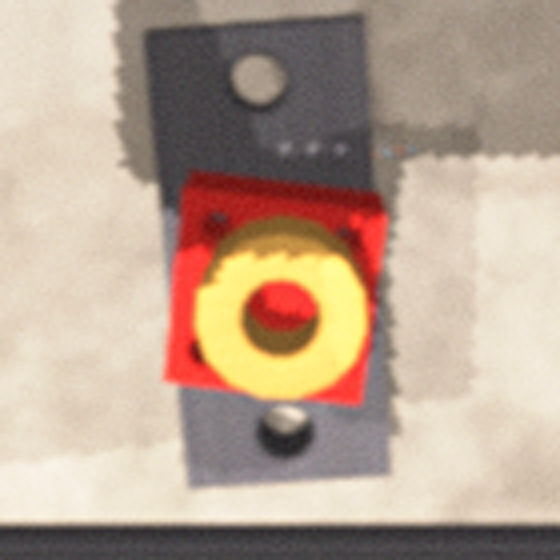

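The bush's top is centred near px (310,249), and the block and strap are as before. I'll grip the bush with fingertips at z≈43.

Call:
move_arm([
  [[0.23,-0.23,-0.8],0,1],
  [[0,0,-1],0,0.3],
  [[0,0,-1],0,0.3],
  [[0,0,-0.6],0,0.3],
  [[0,0,-0.24],0,0.3],
  [[0,0,0],0,-1],
  [[0,0,0],0,-1],
  [[0,0,0],0,-1],
  [[0,0,0],0,-1],
  [[0,0,0],0,-1],
  [[0,0,0],0,-1],
  [[0,0,0],0,-1],
  [[0,0,0],0,-1],
  [[0,0,0.3],0,-1],
  [[0,0,0.7],0,-1],
  [[0,0,1],0,-1],
  [[0,0,0],0,-1],
  [[0,0,0],0,-1],
])

```text
t: 11.3
eef_pos: [513.9, -12.1, 294.8]
tcp_rot: [3.141, 0.003, 2.855]
ft_force: [-0.4, 0.6, -1.7]
opening: 0.374
grip_force: 30.0
```

```bash
python3 - <<'E'
from h import *
p=look('w7',['bush_center'],dict(bush_center=120))
E
```

```text
[513.7 -12.  293.7] [3.141e+00 1.000e-03 2.855e+00] [ 0.2 -0.4 -1.1] 0.369 cam [450.   7. 276.]
bush_center 0.75 2688 px [317. 274.] mean [507.2 -10.1] rect [506.2  -9.9] [34.6 26.1] 73.7
```

Call:
move_arm([
  [[-0.314,0.96,0],0,-1],
  [[-0.314,0.96,0],0,-1],
  [[-0.314,0.96,0],0,-1],
  [[-0.314,0.96,0],0,-1],
  [[-0.314,0.96,0],0,-1],
  [[-0.314,0.96,0],0,-1],
  [[-0.314,0.96,0],0,-1],
  [[-0.314,0.96,0],0,-1],
  [[0,0,0],0,-1],
  [[0,0,-1],0,-1],
  [[0,0,-1],0,-1],
  [[0,0,-0.8],0,-1],
  [[0,0,-0.25],0,-1],
  [[0,0,-0.1],0,-1],
  [[0,0,0],0,-1],
  [[0,0,0],0,-1],
])

```text
t: 12.73
eef_pos: [438.7, 218.1, 198.6]
tcp_rot: [-3.141, -0.001, 2.855]
ft_force: [0.4, -0.0, -1.5]
opening: 0.373
grip_force: 30.0
```

Call:
move_arm([
  [[0,0,0],0,0.2],
  [[0,0,0],0,0.2],
  [[0,0,0],0,0.2],
  [[0,0,0],0,0.2],
  [[0,0,0],0,0.2],
  [[0,0,0.3],0,0.2],
  [[0,0,0.7],0,0.2],
  [[0,0,1],0,0.2],
  [[0,0,1],0,0.2],
  [[0,0,1],0,0.2],
  [[0,0,0.8],0,0.2],
  [[-0.5,0,0],0,1],
  [[-0.5,0,0],0,1],
  [[0,0,0],0,1],
  [[0,0,0],0,1],
  [[0,0,0],0,1],
])

```text
t: 14.07
eef_pos: [409.1, 218.4, 343.0]
tcp_rot: [3.141, 0.001, 2.855]
ft_force: [0.2, 0.2, 0.5]
opening: 0.896
grip_force: 0.0
```

```bash
python3 - <<'E'
from h import *
p=look('w8',['bush_center'],dict(bush_center=25))
print(w2pix(p,[[438.5,218.5,5],[438.5,218.5,25]]))
c=p['image'][190:310,240:400];cv2.imwrite('pics/e.png',cv2.cvtColor(cv2.resize(c,None,fx=4,fy=4,interpolation=cv2.INTER_CUBIC),cv2.COLOR_RGB2BGR))
E
```

```text
[409.3 218.4 342.8] [3.141 0.    2.855] [-0.3  0.  -0. ] 0.937 cam [345. 237. 324.]
bush_center 0.76 1083 px [327. 261.] mean [436.6 218.4] rect [436.5 218. ] [34.6 38. ] 73.7
[[323.12113246 252.51506591]
 [323.63853686 258.61335913]]
```

View pics/e.png

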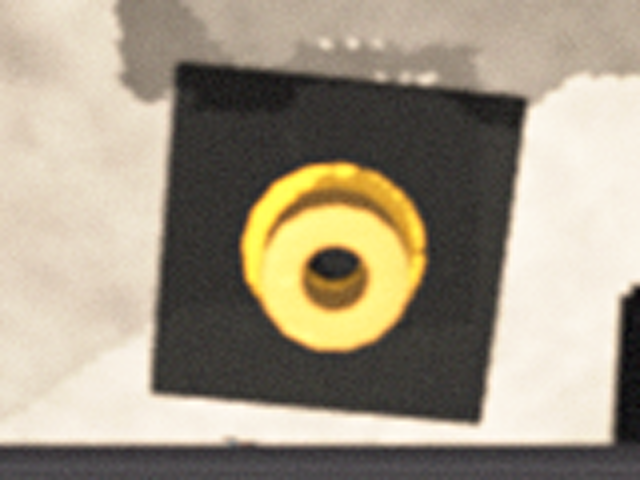

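The bush stands concentric on its ring. Now back over the block, turning the tool −7°.

Call:
move_arm([
  [[0.4375,-0.967,0],-0.38,1],
  [[0.4375,-0.967,0],-0.38,1],
  [[0.4375,-0.967,0],-0.38,1],
  [[0.4375,-0.967,0],-0.38,1],
  [[0.4375,-0.967,0],0,1],
  [[0.4375,-0.967,0],0,1],
  [[0.4375,-0.967,0],0,1],
  [[0.4375,-0.967,0],0,1],
  [[0,0,0],0,1],
  [[0,0,0],0,1],
  [[0,0,0],0,1],
])

```text
t: 15.08
eef_pos: [513.6, -13.7, 342.2]
tcp_rot: [-3.142, -0.001, 2.732]
ft_force: [-0.3, 0.1, 0.4]
opening: 0.998
grip_force: 0.0
```

```bash
python3 - <<'E'
from h import *
p=look('w9',['block_center','strap_center'])
R=p['image'].astype(int);m=((R[...,0]>110)&(R[...,1]<70)).astype(np.uint8)
n,l,st,ce=cv2.connectedComponentsWithStats(m);print(st[1:][st[1:,4]>100],ce[1:][st[1:,4]>100])
c=p['image'][150:310,240:400];cv2.imwrite('pics/f.png',cv2.cvtColor(cv2.resize(c,None,fx=3.5,fy=3.5,interpolation=cv2.INTER_CUBIC),cv2.COLOR_RGB2BGR))
E
```

```text
[513.4 -13.3 342.4] [-3.142e+00 -1.000e-03  2.733e+00] [-0.2 -1.  -0.4] 0.999 cam [453.  13. 323.]
block_center 0.75 2671 px [314. 234.] mean [513.2 -13.3] rect [513.6 -13.3] [44.2 46.3] 66.7
strap_center 0.66 2441 px [392. 349.] mean [660.6   8.9] rect [660.9  13. ] [94.  36.5] 67.4
[[ 290  207   52   53 2051]] [[315.7883959  230.25402243]]
```

View pics/f.png

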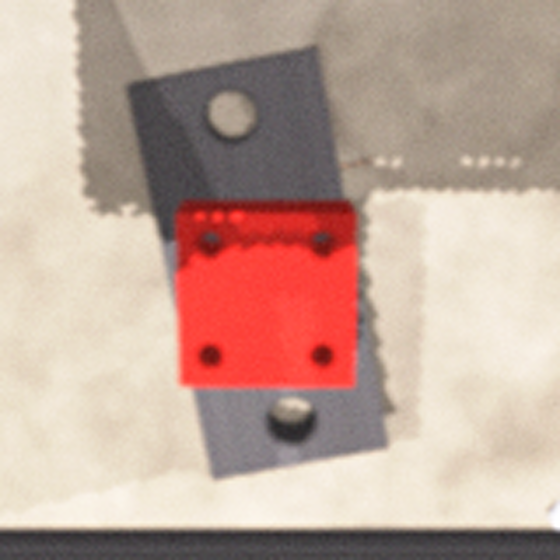

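The block sits square to the gripper at px (316,232). I'll grip it with the tips 3 mm above the strap.

Call:
move_arm([
  [[0.03,0,-1],0,1],
  [[0,0,-1],0,1],
  [[0,0,-1],0,0.4],
  [[0,0,-1],0,0.4],
  [[0,0,-0.38],0,0.4],
  [[0,0,0],0,-1],
  [[0,0,0],0,-1],
  [[0,0,0],0,-1],
  [[0,0,0],0,-1],
  [[0,0,0],0,-1],
  [[0,0,0],0,-1],
  [[0,0,0],0,-1],
  [[0,0,0],0,-1],
  [[0,0,0.3],0,-1],
  [[0,0,0.7],0,-1],
  [[0,0,1],0,-1],
  [[0,0,0],0,-1],
  [[0,0,0],0,-1],
])

```text
t: 16.73
eef_pos: [514.5, -13.8, 272.8]
tcp_rot: [3.141, 0.003, 2.733]
ft_force: [-1.1, -0.4, -3.4]
opening: 0.461
grip_force: 30.0
```

```bash
python3 - <<'E'
from h import *
p=look('w10',['block_center','strap_center'],dict(block_center=100,strap_center=18))
for n in('top','scene'):
  p=read_camera(n);print(yellow(p,G['block']))
E
```

```text
[514.2 -13.7 271.7] [3.141e+00 1.000e-03 2.733e+00] [ 0.  -0.4 -3.2] 0.46 cam [454.  13. 254.]
block_center 0.56 5683 px [315. 274.] mean [505.5 -10. ] rect [513.1 -13.3] [44.9 49.5] 66.7
strap_center 0.6 5076 px [311. 206.] mean [484.1  -6.9] rect [486.1  -8.1] [51.2 57. ] 77.5
(array([ 650.5, -210.2]), array([ 650.8, -210.4]), array([55. , 51.3]), 89.6)
(array([ 649.3, -212.5]), array([ 650., -212.]), array([53.7, 52.7]), 3.3)
```

Call:
move_arm([
  [[0.564,-0.824,0],0.71,-1],
  [[0.564,-0.824,0],0.71,-1],
  [[0.564,-0.824,0],0.71,-1],
  [[0.564,-0.824,0],0.71,-1],
  [[0.564,-0.824,0],0.71,-1],
  [[0.564,-0.824,0],0.71,-1],
  [[0.564,-0.824,0],0.71,-1],
  [[0.564,-0.824,0],0.71,-1],
  [[0,0,0],0,-1],
  [[0,0,-1],0,-1],
  [[0,0,0],0,-1],
  [[0,0,0],0,-1],
])

```text
t: 17.98
eef_pos: [649.4, -211.2, 239.2]
tcp_rot: [3.139, -0.004, -3.096]
ft_force: [-1.1, 0.1, -3.7]
opening: 0.459
grip_force: 30.0
```

```bash
python3 - <<'E'
from h import *
p=look('w11',['pad_block_top','block_center'],dict(block_center=60,pad_block_top=5))
print(w2pix(p,[650.2,-211.2,5]))
E
```

```text
[ 649.8 -211.2  240.7] [ 3.140e+00 -2.000e-03 -3.096e+00] [ 0.1 -0.2 -4. ] 0.46 cam [ 583. -214.  221.]
pad_block_top 0.6 8528 px [313. 220.] mean [ 624.  -212.8] rect [ 633.1 -212.1] [60.1 91.9] 3.3
block_center 0.82 5662 px [315. 272.] mean [ 640.5 -211.3] rect [ 649.  -211.2] [51.9 46.5] 2.6
[[313.95469533 259.20661673]]
```

View pics/w11.png

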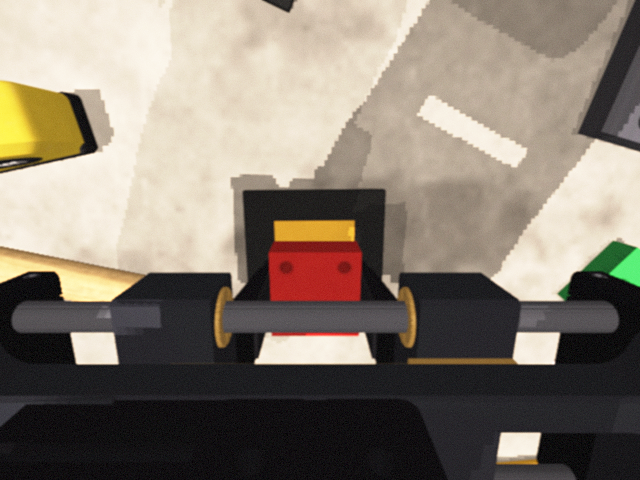

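The red block at (315,290) is parallel to the yellow square and centred over it. I'll lower, release and rise.

Call:
move_arm([
  [[0,0,-0.9],0,-1],
  [[0,0,-0.4],0,-1],
  [[0,0,-0.12],0,-1],
  [[0,0,0],0,-1],
  [[0,0,0],0,-1],
  [[0,0,0],0,0.5],
  [[0,0,0],0,0.5],
  [[0,0,0],0,0.5],
  [[0,0,0],0,0.5],
  [[0,0,0],0,0.5],
  [[0,0,0.3],0,0.5],
  [[0,0,0.7],0,0.5],
  [[0,0,1],0,0.5],
  [[0,0,1],0,0.5],
  [[0,0,1],0,0.5],
  [[0,0,0.8],0,1],
  [[0,0,0],0,1],
  [[0,0,0],0,1],
])

```text
t: 19.63
eef_pos: [649.7, -211.4, 344.7]
tcp_rot: [-3.14, 0.003, -3.096]
ft_force: [-0.1, -1.1, 0.3]
opening: 0.906
grip_force: 0.0
```

```bash
python3 - <<'E'
from h import *
p=look('w12',['pad_block_top','block_center'],dict(block_center=27,pad_block_top=5))
E
```

```text
[ 649.6 -211.4  343.1] [-3.141e+00  1.000e-03 -3.096e+00] [-0.9 -0.2  0.1] 0.944 cam [ 583. -215.  326.]
pad_block_top 0.91 6264 px [316. 203.] mean [ 645.1 -211.3] rect [ 648.7 -211.4] [91.4 92.4] 2.7
pad_block_top 0.49 4195 px [275.  18.] mean [ 475.4 -259.9] rect [ 482.4 -265. ] [ 43.5 100.6] 2.7
block_center 0.83 2433 px [314. 229.] mean [ 648.3 -211.9] rect [ 648.8 -212.1] [46.6 44.7] 2.8
```

Call:
move_arm([
  [[-0.571,0.823,0],-0.41,1],
  [[-0.571,0.823,0],-0.41,1],
  [[-0.571,0.823,0],-0.41,1],
  [[-0.571,0.823,0],-0.41,1],
  [[-0.571,0.823,0],-0.41,1],
  [[-0.571,0.823,0],-0.41,1],
  [[-0.571,0.823,0],-0.41,1],
  [[-0.571,0.823,0],-0.41,1],
  [[0,0,0],0,1],
  [[0,0,0],0,1],
  [[0,0,0],0,1],
])

```text
t: 20.7
eef_pos: [513.3, -14.2, 342.2]
tcp_rot: [-3.142, -0.0, 2.926]
ft_force: [0.7, -0.2, -0.3]
opening: 1.0
grip_force: 0.0
```

```bash
python3 - <<'E'
from h import *
p=look('w13',['strap_center'])
E
```

```text
[513.4 -14.5 342.2] [ 3.142 -0.     2.925] [-0.4 -0.3  0. ] 1.0 cam [448.   0. 323.]
strap_center 0.93 6081 px [317. 226.] mean [511.2 -13.8] rect [513.1 -14.2] [ 50.2 111.4] 77.7
strap_center 0.72 1843 px [366. 355.] mean [650.4   7. ] rect [648.4  17.3] [98.  34.3] 77.8
```

View pics/w13.png

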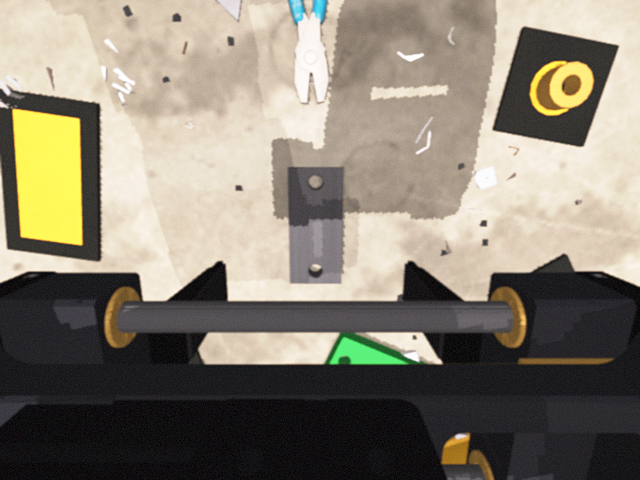

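The strap at (316,225) is parallel to the fingers and centred. I'll descend and grip.

Call:
move_arm([
  [[0,0,-1],0,1],
  [[0,0,-1],0,1],
  [[0,0,-1],0,0.6],
  [[0,0,-1],0,0.6],
  [[0,0,-0.7],0,0.6],
  [[0,0,-0.27],0,0.6],
  [[0,0,0],0,0.6],
  [[0,0,0],0,-1],
  [[0,0,0],0,-1],
  [[0,0,0],0,-1],
  [[0,0,0],0,-1],
  [[0,0,0],0,-1],
  [[0,0,0],0,-1],
  [[0,0,0],0,-1],
  [[0,0,0],0,-1],
  [[0,0,0.3],0,-1],
  [[0,0,0.7],0,-1],
  [[0,0,1],0,-1],
  [[0,0,0],0,-1],
  [[0,0,0],0,-1],
])

```text
t: 22.47
eef_pos: [512.7, -13.9, 254.3]
tcp_rot: [3.141, 0.002, 2.925]
ft_force: [-0.6, -0.8, -8.3]
opening: 0.524
grip_force: 30.0
```

```bash
python3 - <<'E'
from h import *
p=look('w14',['strap_center'],dict(strap_center=76))
E
```

```text
[512.4 -13.9 253.3] [ 3.142 -0.     2.925] [ 0.2 -0.9 -8.5] 0.522 cam [448.   0. 235.]
strap_center 0.81 15128 px [317. 253.] mean [498.7 -10.9] rect [506.5 -12.7] [51. 99.] 77.7
```

Call:
move_arm([
  [[-0.396,-0.975,0],-0.224,-1],
  [[-0.396,-0.975,0],-0.224,-1],
  [[-0.396,-0.975,0],-0.224,-1],
  [[-0.396,-0.975,0],-0.224,-1],
  [[-0.396,-0.975,0],-0.224,-1],
  [[-0.396,-0.975,0],-0.224,-1],
  [[-0.396,-0.975,0],-0.224,-1],
  [[-0.396,-0.975,0],-0.224,-1],
  [[0,0,0],0,-1],
  [[0,0,-1],0,-1],
  [[0,0,0],0,-1],
  [[0,0,0],0,-1],
])

```text
t: 23.57
eef_pos: [417.4, -247.8, 221.7]
tcp_rot: [3.14, -0.005, 2.782]
ft_force: [0.3, 0.9, -7.0]
opening: 0.526
grip_force: 30.0
```

```bash
python3 - <<'E'
from h import *
p=look('w15',['strap_center','pad_strap_top'],dict(strap_center=46,pad_strap_top=5))
E
```

```text
[ 417.7 -247.8  222.7] [ 3.141e+00 -3.000e-03  2.782e+00] [-0.  -0.2 -7.9] 0.523 cam [ 355. -224.  203.]
strap_center 0.88 15286 px [314. 253.] mean [ 402.1 -241.9] rect [ 409.4 -244.6] [50.3 97.2] 69.5
pad_strap_top 0.77 10374 px [317. 176.] mean [ 380.  -233.8] rect [ 413.9 -246.8] [ 89.9 142.8] 69.5
```

View pics/w15.png

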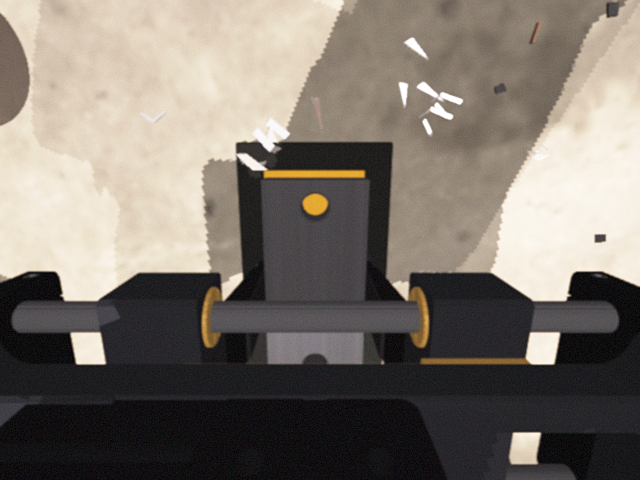

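The strap at (315,260) is parallel to the yellow rectangle and centred over it. I'll lower, release and rise.

Call:
move_arm([
  [[0,0,-0.5],0,-1],
  [[0,0,-0.2],0,-1],
  [[0,0,-0.13],0,-1],
  [[0,0,0],0,-1],
  [[0,0,0],0,-1],
  [[0,0,0],0,0.6],
  [[0,0,0],0,0.6],
  [[0,0,0],0,0.6],
  [[0,0,0],0,0.6],
  [[0,0,0],0,0.6],
  [[0,0,0.3],0,0.6],
  [[0,0,0.7],0,0.6],
  [[0,0,1],0,0.6],
  [[0,0,1],0,0.6],
  [[0,0,1],0,0.6],
  [[0,0,1],0,1],
  [[0,0,1],0,1],
  [[0,0,0],0,1],
  [[0,0,0],0,1],
])

```text
t: 25.3
eef_pos: [417.5, -247.7, 380.4]
tcp_rot: [-3.141, 0.003, 2.782]
ft_force: [-1.1, 0.9, -1.0]
opening: 0.988
grip_force: 0.0
```

```bash
python3 - <<'E'
from h import *
p=look('w16',['strap_center','pad_strap_top'],dict(strap_center=23,pad_strap_top=5))
p=read_camera('scene');save(p,'s2')
b=p['image'][160:360,140:530];cv2.imwrite('pics/g.png',cv2.cvtColor(cv2.resize(b,None,fx=2,fy=2,interpolation=cv2.INTER_CUBIC),cv2.COLOR_RGB2BGR))
E
```

```text
[ 417.4 -247.7  379.1] [-3.141e+00  1.000e-03  2.782e+00] [-0.2  0.6 -0.9] 0.993 cam [ 355. -224.  361.]
pad_strap_top 0.77 6081 px [317. 182.] mean [ 410.5 -245.4] rect [ 416.9 -248.6] [ 90.6 148.6] 69.5
```

View pics/g.png

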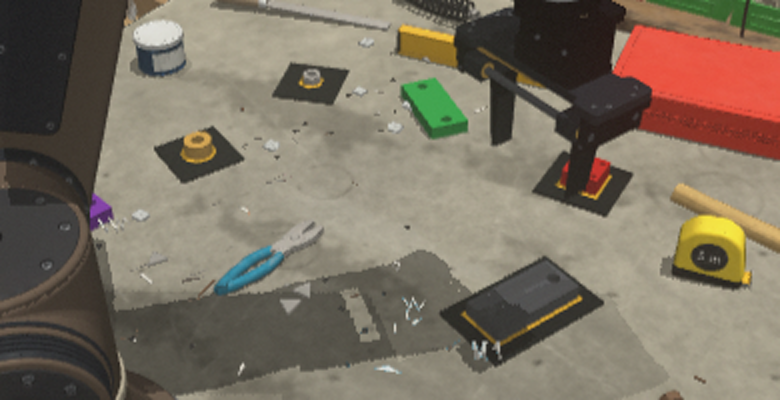

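All four parts lie on their pads: nut (311,78), bush (198,148), block (585,178) and strap (525,300). The tin and the tape have not moved, and the gripper is clear, so I'm handing in.

```bash
python3 -c "
from cell import env
print(env.job_done())"
```

```text
the job is handed in; nothing more can be done
None
```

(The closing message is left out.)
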